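# Seat a new paint filter in the one clear well

### The arm

A 6-joint arm with a two-finger parallel gripper is mounted at the origin on the work surface. World frame = base frame: x ahead of the robot, y to its left, z up, the work surface at z = 0. Lengths are in m, angles in rad, forces in N, time in s.
With the tool pointing down it reaches from about 0.4 to 0.825 m from the base axis. Payload 7 kg.
Tool frame: the origin (TCP) lies on the centre line of the jaws, within the pads' length; the fingertips stand ahead of it and the grasp point (between the pads) lies 6 mm ahead of it (ctrl.nose_length is the z of the fingertips in the tool frame, in m); z points along the fingers, y is the line along which they close (so a half turn about z gives the same grasp; the last joint's range is limited). The gripper opens to 88 mm and grips with 3 to 60 N. Pads are 19 mm wide; open, the fingers measure 130 mm over their backs; the gripper's body (78 mm by 193 mm) begins 47 mm behind the grasp point.
Start: joints at [1.46, 0.359, 0.012, 0, -1.224, -0.288], TCP at [0.262, 0.622, 0.252] pointing down, gripper open.
Joint ranges: [-3.07, 3.07], [-1.43, 2.12], [-1.02, 1.25], [-3.03, 1.67], [-3.05, -0], [-3.03, 3.03]. Speed limits (rad/s): [2.39, 2.39, 3.01, 3.14, 3.14, 3.14].

### API

Orientations are given as a rotation vector (axis times angle).
In Python, from rig import ctrl gives the robot as it stands.
- The arm moves only by the shell command python3 -m pendant 'ROWS' [FORCE]. ROWS is JSON, a list of rows, each a list of 7 numbers: the shift along the tool's x, y, z in mm, then the turn, a rotation vector about the tool's x, y, z in rad, then the finger opening in mm, from 0 to 87.6. A call has 1 to 20 rows; each row is the pose to reach, as a shift and turn from the pose commanded when the call began, along the tool's axes at that moment; what a row does not reach only later rows make up. A row lasts 1/12 s, in which the tool goes at most 41.7 mm and 7.16 degrees, less where a joint would pass 70% of its speed; a pose out of reach is approached as far as the arm can. A call with a gripper value outside its range is refused whole. The fingers move at their own pace and stop on an object; FORCE is the grip in N (left out, the last holds). Time passes only in rows, so rows that repeat a pose let the fingers close. It gives the time, the measured TCP pose, the force, the opening and the grip force at its end, in the units of the state.
- ctrl.read_state(): the state, without advancing time (a new reading comes with each control period).
- ctrl.grab_frame(name): name is "scene" or "side" or "wrist"; returns a dict with "img" (400x640x3 uint8, red, green, blue), "fx", "fy", "cx", "cy" (pixels), "k1" (the pictures are not rectified: a ray, as slopes to the right and down, at radius r is drawn at 1 + k1 r^2 times it, then the intrinsics apply), "R" (3x3) and "t" (3): a world point X has camera coordinates R X + t. Camera axes: x right, y down, z forward; pixel columns grow to the right and rows downward; lengths in m; the calibration is good to about 2 mm. A picture is of the moment at which its call begins. There is no depth.
- ctrl.hand_in(): hands the job in; it is judged then, once.
Trained networks look in a picture, given as the dict that the camera call returned (one of the last four; its "shot" number tells which), for a name from the list of things; names that differ only in an ending like _2 or _b are one class to them, and where a whole thing is asked for, a point or a joint stands for the part that bears it (a point fixed in the world has none). Each returns a list of dicts, best first, with "score" (0 to 1); they miss things now and then, are a little off and sometimes report something else, mostly with a low value. They report only what shows in the picture. A call takes as long as a camera call. They do not tell look-alikes from the thing itself.
- ctrl.cut_out(picture, query): "pixels" (400x640 bool, what is visible of it) and "extent" ([left, top, right, bottom] in pixels, round what is visible of it).
- ctrl.tip_of(picture, query): "pixel" ([row, column] in pixels: a listed point, or the origin of a listed thing).
The state is a dict: "clock": time; "joint_pos": joint angles; "joint_vel": joint speeds; "joint_torque": joint torques, N m; "position": TCP position; "tcp_rot": TCP orientation; "contact_force": force on the tool from outside, world axes, zero at the start; "wrist_torque": the same for the moment, N m; "grip_width": finger opening in m; "gripper_force": force on a finger pad.
Only numpy, scipy, OpenCV 4.12 (cv2) and the standard library are available. Lean on these libraries where they do the work, as an engineer would, in place of code of your own. Each camera call takes 0.05 s, during which the arm holds its last target. There are 200 camera calls.

### The job

Fit the new paint filter from its carton into the feed manifold: only one of the three wells has been cleared, and deep down in the other two, out of sight, lies the broken-off foot of an old filter that the fitter will draw later. Try the wells gently with the new filter, never leaning on it with more than 35 N, until you feel it go all the way down; then press it onto its seal with about 20 N for a moment and let go, leaving it standing fully home with its flange flat on the rim. Do not disturb the things lying about on the bench.

Things in the scene. Friction and masses are not known exactly. Their poses are not given: they have to be found in the camera images.
- element: new paint filter, 111 mm tall, about 90 g, upright in its carton. Origin: centre of its underside, z up its axis. Tapered grey foot (24 mm across at the bottom, 34 mm at 16 mm up), mesh barrel 34 mm across to 62 mm, round flange 52 mm across at 62 to 66 mm, then an upright flat grip fin from 66 to 111 mm, 14 mm thick along its x, 30 mm wide along its y. Goes in at any yaw. Crushes over 35 N
- element_flange (a point): centre of the underside of the filter's flange, 62 mm above its foot, where its flat seal ring lies flush; fully home this lies at the well's mouth. Pressing about 20 N straight down once the flange is on the rim seats the seal; it stays down when let go
- carton: open cardboard carton, 56 x 56 mm and 45 mm tall, walls and floor 4 mm, fixed to the bench; the new filter stands loose in it. Origin: centre of its underside
- manifold: fixed aluminium filter block, 84 mm (its x) by 240 mm (its y), 85 mm tall; origin: centre of its underside, z up. Three equal round wells in its flat top, in a row along its y, 75 mm apart, each 37 mm across, 66 mm deep, chamfered 2.5 mm at the mouth. Nothing stands above its top. Home, the new filter's flange is stopped by the rim, with 4 mm left under its foot
- well_left (a point): centre of the mouth of the well towards the manifold's +y, level with the block's top. In every well, 28 mm below the mouth, two small spring plungers in the +x and -x walls press on the filter and drag on it by about 1 to 6 N as it slides in or out (most as they run up the tapered foot): it stays where it is let go and has to be pushed home
- well_middle (a point): centre of the mouth of the middle well, level with the block's top. In two of the three wells, not known which, an old filter foot (loose flat disc 33 mm across, 16 mm thick) lies on the bottom: there the new filter is stopped with its flange about 12 mm above the rim
- well_right (a point): centre of the mouth of the well towards the manifold's -y, level with the block's top
- spray_gun: bystander: metal spray gun lying on its side, about 150 x 125 mm and 32 mm high; origin under its barrel
- tin: bystander: closed paint tin, 86 mm across, 100 mm tall; origin at the centre of its underside
- tape_roll: bystander: roll of masking tape lying flat, 90 mm across, 25 mm high; origin at the centre of its underside
- cap_dish: bystander: steel dish 170 x 85 x 22 mm with the manifold's three screw caps, 27 mm high with them; origin at the centre of its underside
Mind the look-alikes: they are no part of the job. What is meant by the element is not pink or turquoise, and is the larger of those in its own colour.

How it is judged:
On the way, in this order (a step that is already met when the one before it is completed fails the run):
1. the new filter is lifted out of its carton, upright (height (world z) of element_flange above 0.115 m and angle between element's own z axis and vertical below 0.25 rad), for 0.2 s.
2. the filter, home in a well, is pressed onto its seal with at least about 12 N (the plungers' side pressure of about 7 N counts in the 19 N) ((horizontal distance between element_flange and well_left below 0.0025 m or horizontal distance between element_flange and well_middle below 0.0025 m or horizontal distance between element_flange and well_right below 0.0025 m) and z of element_flange in the frame of manifold below 0.0865 m and contact force between element and manifold above 19 N), for 0.15 s.
At the end, for the whole second after the job is handed in: the new filter stands upright and at rest in the clear well, let go, its flange down on the rim (flange centre within 2.5 mm of the well's axis and no more than 1.5 mm above the rim, axis within 0.06 rad of vertical) ((horizontal distance between element_flange and well_left below 0.0025 m or horizontal distance between element_flange and well_middle below 0.0025 m or horizontal distance between element_flange and well_right below 0.0025 m) and z of element_flange in the frame of manifold below 0.0865 m and angle between element's own z axis and vertical below 0.06 rad and linear speed of element below 0.01 m/s); the robot touches nothing.
It fails at once if the manifold is loaded by a push of more than about 37 N, directly or through the filter (the plungers' side pressure and the old feet add about 8 N to the measured 45 N) (contact force between manifold and anything else above 45 N).
It fails at once if the spray gun is moved by more than 20 mm (distance of spray_gun from where it was at the start of the episode above 0.02 m).
It fails at once if the tin is moved by more than 20 mm (distance of tin from where it was at the start of the episode above 0.02 m).
It fails at once if the tape roll is moved by more than 20 mm (distance of tape_roll from where it was at the start of the episode above 0.02 m).
It fails at once if the dish of caps is moved by more than 20 mm (distance of cap_dish from where it was at the start of the episode above 0.02 m).
It also fails if it takes over 61 s, if anything falls off the work surface, if the arm or the gripper's body presses on something with over 40 N, if the wrist force passes 120 N, or if a joint passes its speed limit or range.

## Working session

There is one attempt and no reset: what is moved stays moved. The work goes in short steps, Python scripts to look and compute and a shell command to move; the robot and the scene stay as the last step left them, time stands still between calls to the robot, and variables do not carry over. Pictures are saved under pics/ and viewed, at most 10 in all, crops included, and the job is handed in when it is done.

```bash
mkdir -p pics; ls; cat > h.py <<'E'
import numpy as np, cv2
from rig import ctrl
from scipy.spatial.transform import Rotation as Ro
def und(p,px):
    v,u=px; x=(u-p['cx'])/p['fx']; y=(v-p['cy'])/p['fy']; rd=np.hypot(x,y); r=rd
    for _ in range(20): r=rd/(1+p['k1']*r*r)
    s=r/rd if rd>0 else 1
    return x*s,y*s
def atz(p,px,z):
    x,y=und(p,px); R=np.array(p['R']);t=np.array(p['t'])
    d=R.T@np.array([x,y,1]); o=-R.T@t
    return o+d*(z-o[2])/d[2]
def proj(p,X):
    c=np.array(p['R'])@np.array(X)+np.array(p['t']); x,y=c[0]/c[2],c[1]/c[2]; f=1+p['k1']*(x*x+y*y)
    return p['cy']+p['fy']*y*f, p['cx']+p['fx']*x*f
def save(p,n): cv2.imwrite('pics/'+n,p['img'][:,:,::-1])
E
python3 - <<'E'
from h import *
s=ctrl.read_state(); print(s['position'],s['tcp_rot'],s['clock'],ctrl.nose_length)
ims=[]
for c in ['scene','side','wrist']:
    p=ctrl.grab_frame(c); save(p,c+'0.png'); 
    print(c,'cam',-np.array(p['R']).T@np.array(p['t']))
    for q,z in [('element',0),('element_flange',.066),('carton',0),('manifold',0),('well_left',.085),('well_middle',.085),('well_right',.085),('tin',0),('spray_gun',0),('tape_roll',0),('cap_dish',0)]:
        for d in ctrl.tip_of(p,q)[:5]: print(q,round(d['score'],2),np.round(d['pixel']),np.round(atz(p,d['pixel'],z),3))
E
```

```text
pics
[0.26193824 0.62159239 0.25059953] [ 3.07762238e+00 -6.22163356e-01 -3.46531263e-04] 0.0 0.025
scene cam [1.08793327 0.3594388  0.66483787]
element 0.85 [204. 406.] [0.424 0.168 0.   ]
element 0.85 [260. 404.] [0.591 0.238 0.   ]
element 0.83 [232. 397.] [0.523 0.191 0.   ]
element 0.62 [245. 430.] [0.519 0.272 0.   ]
element_flange 0.8 [246. 408.] [0.601 0.243 0.066]
element_flange 0.77 [187. 409.] [0.432 0.17  0.066]
element_flange 0.71 [206. 401.] [0.503 0.182 0.066]
element_flange 0.63 [234. 433.] [0.543 0.275 0.066]
element_flange 0.17 [175. 352.] [0.469 0.03  0.066]
carton 0.63 [226. 398.] [0.505 0.185 0.   ]
carton 0.46 [149. 277.] [ 0.417 -0.263  0.   ]
manifold 0.91 [175. 276.] [ 0.514 -0.189  0.   ]
well_left 0.92 [162. 296.] [ 0.521 -0.105  0.085]
well_middle 0.73 [150. 277.] [ 0.505 -0.18   0.085]
well_right 0.82 [146. 251.] [ 0.528 -0.254  0.085]
tin 0.74 [219. 212.] [ 0.734 -0.218  0.   ]
tin 0.2 [210. 402.] [0.448 0.168 0.   ]
spray_gun 0.57 [268. 286.] [0.749 0.028 0.   ]
tape_roll 0.92 [174. 353.] [ 0.395 -0.007  0.   ]
tape_roll 0.54 [162. 298.] [ 0.431 -0.169 
[... 456 characters left out ...]
6.] [0.517 0.184 0.066]
element_flange 0.58 [310. 315.] [0.516 0.288 0.066]
manifold 0.62 [191. 350.] [ 0.521 -0.195  0.   ]
manifold 0.5 [177. 278.] [ 0.731 -0.217  0.   ]
well_left 0.8 [182. 353.] [ 0.506 -0.108  0.085]
well_middle 0.58 [165. 357.] [ 0.509 -0.193  0.085]
well_right 0.94 [154. 358.] [ 0.514 -0.251  0.085]
well_right 0.26 [227. 238.] [0.717 0.123 0.085]
tin 0.94 [177. 278.] [ 0.731 -0.217  0.   ]
spray_gun 0.61 [226. 241.] [0.754 0.02  0.   ]
tape_roll 0.88 [243. 386.] [ 0.406 -0.003  0.   ]
tape_roll 0.59 [154. 360.] [ 0.521 -0.406  0.   ]
cap_dish 0.62 [293. 214.] [0.736 0.237 0.   ]
cap_dish 0.42 [269. 325.] [0.529 0.115 0.   ]
wrist cam [0.33665273 0.59016874 0.38477522]
```

View pics/scene0.png

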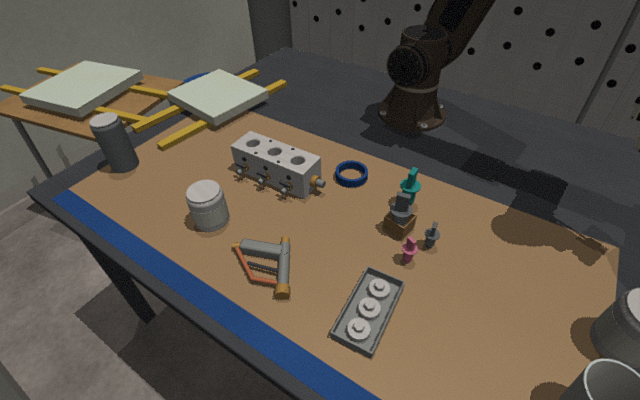

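View pics/side0.png

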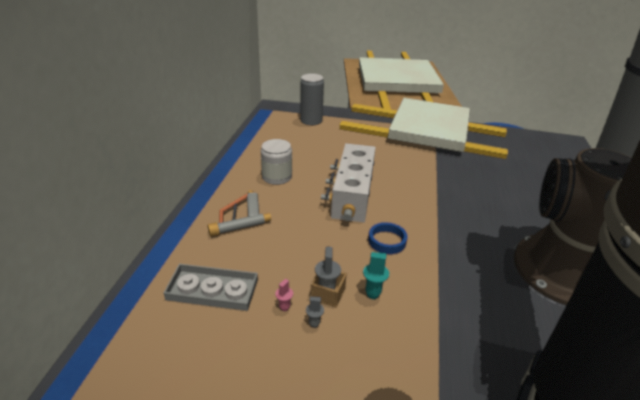

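The new filter (dark grey, in the carton) is at scene (400,205), or about (0.52, 0.18). The small grey look-alike is at (431,235), the turquoise one at (410,185) and the pink one at (409,250). The manifold is at about (0.515, -0.18), with its row along world y. Next I'll move above the carton for a wrist look.

```bash
python3 -m pendant '[[30,27,-3,0,0,0,60],[60,55,-6,0,0,0,60],[90,83,-9,0,0,0,60],[120,110,-12,0,0,0,60],[150,138,-15,0,0,0,60],[180,165,-18,0,0,0,60],[210,193,-21,0,0,0,60],[240,220,-24,0,0,0,60],[270,248,-27,0,0,0,60],[300,276,-30,0,0,0,60],[333,306,-30,0,0,0,60],[333,306,-30,0,0,0,60],[333,306,-30,0,0,0,60]]'
python3 - <<'E'
from h import *
s=ctrl.read_state(); print(s['position'],Ro.from_rotvec(s['tcp_rot']).as_matrix().round(3),s['clock'])
p=ctrl.grab_frame('wrist'); save(p,'w1.png'); print(-np.array(p['R']).T@np.array(p['t']),np.array(p['R']).round(2))
for q,z in [('element',0.004),('element_flange',.066),('carton',0)]:
    for d in ctrl.tip_of(p,q)[:5]: print(q,round(d['score'],2),np.round(d['pixel']),np.round(atz(p,d['pixel'],z),4))
E
```

```text
clock: 2.88
position: [0.4509, 0.2086, 0.2819]
tcp_rot: [-3.078, 0.628, -0.001]
contact_force: [-1.0, 1.1, -0.5]
grip_width: 0.0599
gripper_force: 0.0
[0.45088274 0.20857532 0.28194875] [[ 0.92  -0.392  0.001]
 [-0.392 -0.92   0.   ]
 [ 0.    -0.001 -1.   ]] 2.8833
[0.52521904 0.1763852  0.41517279] [[-0.39 -0.92 -0.  ]
 [-0.88  0.37  0.3 ]
 [-0.28  0.12 -0.95]]
element 0.9 [174. 366.] [0.4195 0.1651 0.004 ]
element 0.77 [111. 324.] [0.5131 0.1841 0.004 ]
element 0.63 [132. 262.] [0.5203 0.2656 0.004 ]
element_flange 0.96 [187. 366.] [0.4219 0.172  0.066 ]
element_flange 0.92 [ 71. 245.] [0.5829 0.2407 0.066 ]
element_flange 0.89 [114. 322.] [0.5129 0.1862 0.066 ]
element_flange 0.56 [136. 257.] [0.5198 0.2591 0.066 ]
```

View pics/w1.png

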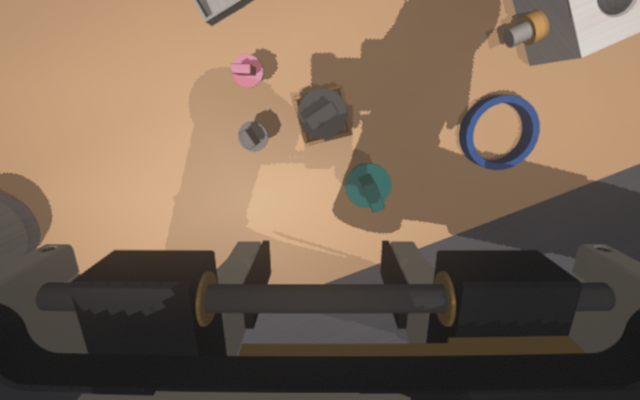

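The filter is in the carton at about (323,113). Its fin runs up to the right, with turquoise at (370,187) and small grey at (253,135). I'll zoom in to get the fin's yaw.

```bash
python3 - <<'E'
import cv2,numpy as np
im=cv2.imread('pics/w1.png')[75:155,280:370]
im=cv2.resize(im,None,fx=6,fy=6,interpolation=cv2.INTER_CUBIC)
im=np.clip(im.astype(float)*2.2,0,255).astype(np.uint8)
cv2.imwrite('pics/w1c.png',im)
E
```

```text
(no output)
```

View pics/w1c.png

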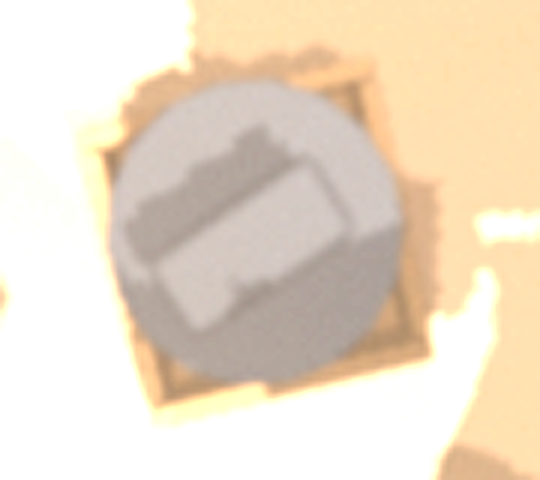

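Fin-top corners in the crop are (155,270), (305,165), (350,225) and (200,330). The flange centre is at about (257,230).

```bash
python3 - <<'E'
from h import *
p=ctrl.grab_frame('wrist')
P=[atz(p,(75+y/6,280+x/6),.115) for x,y in [(155,270),(305,165),(350,225),(200,330)]]
P=np.array(P)[:,:2]; print(P.round(4), P.mean(0))
a=(P[1]-P[0])+(P[2]-P[3]); b=(P[3]-P[0])+(P[2]-P[1]); print('lens',np.linalg.norm(a)/2,np.linalg.norm(b)/2)
n=np.arctan2(a[1],a[0]); m=np.arctan2(b[1],b[0]);print('long yaw deg',np.degrees(n),'short',np.degrees(m))
c=atz(p,(75+230/6,280+257/6),.070)[:2];print('flange',c)
s=ctrl.read_state();R=Ro.from_rotvec(s['tcp_rot']).as_matrix()
print('tool x yaw',np.degrees(np.arctan2(R[1,0],R[0,0])))
for t in (P.mean(0),c): print(R.T@(np.append(t,.1)-s['position'])*1000)
E
```

```text
[[0.5149 0.2035]
 [0.5202 0.1769]
 [0.5096 0.174 ]
 [0.5041 0.2008]] [0.51220334 0.18878909]
lens 0.027291859827878788 0.011053883327396645
long yaw deg -78.57113041324844 short -165.23594517846692
flange [0.51280708 0.18816423]
tool x yaw -22.759641799742187
[ 66.43979185  -2.95664308 181.46305757]
[ 67.23826394  -2.61400359 181.46300916]
```

```bash
python3 -m pendant '[[10,0,10,0,0,0.12,50],[20,0,25,0,0,0.24,50],[30,-1,40,0,0,0.36,50],[40,-1,55,0,0,0.48,50],[50,-2,70,0,0,0.60,50],[60,-2,85,0,0,0.72,50],[67,-3,100,0,0,0.84,50],[67,-3,115,0,0,0.956,50],[67,-3,125,0,0,0.956,50],[67,-3,125,0,0,0.956,50]]'
python3 - <<'E'
from h import *
s=ctrl.read_state(); R=Ro.from_rotvec(s['tcp_rot']).as_matrix();print(np.degrees(np.arctan2(R[1,0],R[0,0])),s['joint_pos'].round(2))
p=ctrl.grab_frame('wrist'); save(p,'w2.png')
print(proj(p,s['position']+R@[0,0,.006]))
E
```

```text
clock: 3.97
position: [0.5117, 0.1877, 0.1542]
tcp_rot: [2.449, -1.961, -0.002]
contact_force: [-0.9, -0.9, 0.2]
grip_width: 0.0504
gripper_force: 0.0
-77.35537675986465 [ 0.71  0.23 -0.41 -0.   -0.94 -0.49]
(np.float64(273.9992120001835), np.float64(324.01834440942025))
```

View pics/w2.png

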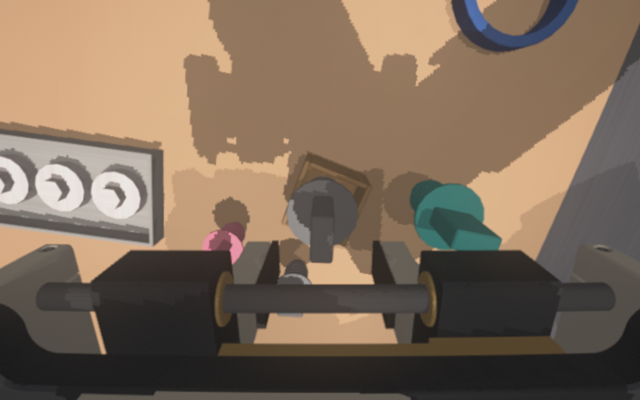

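The fin is aligned between the jaws (at about (321,235)), so I'll descend and grip.

```bash
python3 -m pendant '[[0,0,15,0,0,0,50],[0,0,30,0,0,0,50],[0,0,42,0,0,0,50],[0,0,53,0,0,0,50],[0,0,53,0,0,0,50],[0,0,53,0,0,0,10],[0,0,53,0,0,0,10],[0,0,53,0,0,0,10],[0,0,53,0,0,0,10],[0,0,53,0,0,0,10],[0,0,53,0,0,0,10],[0,0,53,0,0,0,10]]' 30
```

```text
clock: 5.02
position: [0.5132, 0.1876, 0.1039]
tcp_rot: [-2.448, 1.968, -0.0]
contact_force: [-0.1, 1.1, 2.6]
grip_width: 0.0138
gripper_force: 30.0
```

```bash
python3 -m pendant '[[0,0,-8,0,0,0,10],[0,0,-25,0,0,0,10],[0,0,-45,0,0,0,10],[0,0,-65,0,0,0,10],[0,0,-85,0,0,0,10],[0,0,-105,0,0,0,10],[0,0,-120,0,0,0,10],[0,0,-120,0,0,0,10],[0,0,-120,0,0,0,10]]'
python3 - <<'E'
from h import *
s=ctrl.read_state(); R=Ro.from_rotvec(s['tcp_rot']).as_matrix();f=s['position']+R@[0,0,.038]
print('exp flange',f)
for c in ['scene','side']:
    p=ctrl.grab_frame(c); save(p,c+'1.png')
    for q,z in [('element_flange',f[2]),('well_left',.085),('well_middle',.085),('well_right',.085),('manifold',0)]:
        for d in ctrl.tip_of(p,q)[:3]: print(c,q,round(d['score'],2),np.round(d['pixel']),np.round(atz(p,d['pixel'],z),4))
E
```

```text
clock: 5.77
position: [0.5132, 0.1876, 0.2246]
tcp_rot: [-2.446, 1.968, -0.0]
contact_force: [0.5, -0.9, -0.8]
grip_width: 0.0137
gripper_force: 30.0
exp flange [0.51327707 0.18765956 0.18664099]
scene element_flange 0.9 [166. 408.] [0.5033 0.1798 0.1866]
scene element_flange 0.73 [245. 410.] [0.6961 0.2679 0.1866]
scene element_flange 0.69 [187. 409.] [0.5643 0.2082 0.1866]
scene well_left 0.92 [162. 298.] [ 0.5167 -0.1031  0.085 ]
scene well_middle 0.89 [148. 276.] [ 0.499  -0.1884  0.085 ]
scene well_right 0.88 [140. 253.] [ 0.5038 -0.2665  0.085 ]
scene manifold 0.65 [176. 271.] [ 0.5256 -0.1963  0.    ]
side element_flange 0.89 [296. 284.] [0.5466 0.3746 0.1866]
side element_flange 0.87 [312. 315.] [0.4961 0.3944 0.1866]
side element_flange 0.71 [272. 382.] [0.411  0.2923 0.1866]
side well_left 0.75 [182. 354.] [ 0.5044 -0.1108  0.085 ]
side well_middle 0.81 [168. 354.] [ 0.5136 -0.1787  0.085 ]
side well_right 0.68 [154. 357.] [ 0.5145 -0.2484  0.085 ]
side manifold 0.92 [193. 354.] [ 0.5087 -0.1861  0.    ]
side manifold 0.73 [226. 243.] [0.7505 0.0184 0.    ]
```

```bash
python3 -m pendant '[[15,3,0,0,0,0,10],[45,10,0,0,0,0,10],[78,17,0,0,0,0,10],[111,25,0,0,0,0,10],[145,32,0,0,0,0,10],[178,40,0,0,0,0,10],[211,47,0,0,0,0,10],[238,53,0,0,0,0,10],[251,56,0,0,0,0,10],[251,56,0,0,0,0,10],[251,56,0,0,0,0,10]]'
python3 - <<'E'
from h import *
s=ctrl.read_state(); 
p=ctrl.grab_frame('wrist'); save(p,'w3.png')
for q,z in [('well_left',.085),('well_middle',.085),('well_right',.085)]:
    for d in ctrl.tip_of(p,q)[:3]: print(q,round(d['score'],2),np.round(d['pixel'],1),np.round(atz(p,d['pixel'],z),4))
E
```

```text
clock: 7.28
position: [0.5118, -0.0708, 0.2236]
tcp_rot: [-2.446, 1.972, 0.0]
contact_force: [0.6, 0.3, -0.3]
grip_width: 0.0137
gripper_force: 30.0
well_left 0.87 [157.5 335.7] [ 0.5099 -0.106   0.085 ]
well_middle 0.56 [ 60. 355.] [ 0.5122 -0.184   0.085 ]
```

View pics/w3.png

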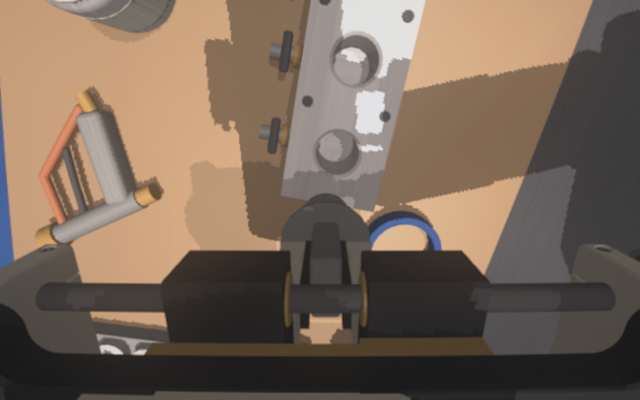

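The left well is at (337,152) and the middle one at (357,60). The block's near corners are (282,195) and (378,211). The held flange's edges are at u≈281 and 371, with its top at about v=203. Next I'll compute positions.

```bash
python3 - <<'E'
from h import *
s=ctrl.read_state(); R=Ro.from_rotvec(s['tcp_rot']).as_matrix(); T=s['position']
p=ctrl.grab_frame('wrist')
L=atz(p,(152,337.5),.085);M=atz(p,(60,357),.085);c1=atz(p,(195,282),.085);c2=atz(p,(211,378),.085)
print(L,M,'dist',np.linalg.norm(L-M),'corners',c1,c2,np.linalg.norm(c1-c2))
ax=np.degrees(np.arctan2(*(M-L)[[1,0]]));print('axis deg',ax)
# flange outline predicted: rel. tool, top rim at TCP +34mm, radius 26, tool-x offset e
for e in (-4,0,4):
  q=np.array([proj(p,T+R@[e/1000+.026*np.cos(a),.026*np.sin(a),.034]) for a in np.linspace(0,2*np.pi,90)]); print(e,'u',q[:,1].min(),q[:,1].max(),'vtop',q[:,0].min())
# ellipse fit of the wells
g=cv2.cvtColor(p['img'],cv2.COLOR_RGB2GRAY)
crop=np.hstack([cv2.resize(p['img'][a:a+100,b:b+100],None,fx=4,fy=4,interpolation=cv2.INTER_CUBIC) for a,b in ((105,285),(180,275))])
cv2.imwrite('pics/w3c.png',crop[:,:,::-1])
E
```

```text
[ 0.50999804 -0.10911656  0.085     ] [ 0.51143913 -0.18259839  0.085     ] dist 0.07349596276840072 corners [ 0.54904249 -0.06173356  0.085     ] [ 0.46273145 -0.06556153  0.085     ] 0.08639589236882828
axis deg -88.87648511952743
-4 u 278.96583044202725 369.5152408447635 vtop 212.2697300011393
0 u 278.6566455388837 369.81617931842993 vtop 205.36206892537052
4 u 278.3443778376463 370.1201383089862 vtop 198.35876009413843
```

View pics/w3c.png

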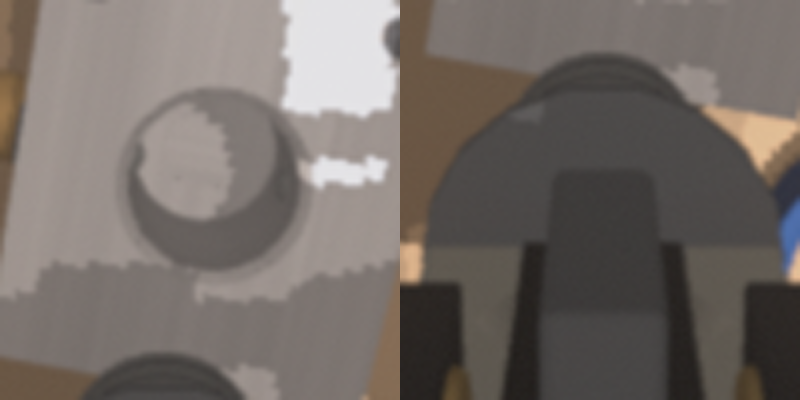

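```bash
python3 -m pendant '[[12,3,0,0,0,0,10],[24,7,0,0,0,0,10],[35.5,10,0,0,0,0,10],[35.5,10,10,0,0,0,10],[35.5,10,20,0,0,0,10],[35.5,10,28,0,0,0,10],[35.5,10,28,0,0,0,10],[35.5,10,28,0,0,0,10]]'
python3 - <<'E'
from h import *
s=ctrl.read_state(); R=Ro.from_rotvec(s['tcp_rot']).as_matrix(); T=s['position']
p=ctrl.grab_frame('side');save(p,'s2.png')
im=p['img'][90:230,290:420];cv2.imwrite('pics/s2c.png',cv2.resize(im,None,fx=4,fy=4,interpolation=cv2.INTER_CUBIC)[:,:,::-1])
print(T,s['contact_force'],proj(p,T+R@[0,0,.1]),proj(p,[.509,-.1095,.085]))
E
```

```text
clock: 8.2
position: [0.5095, -0.1066, 0.1947]
tcp_rot: [2.447, -1.968, -0.002]
contact_force: [0.8, -0.2, -0.5]
grip_width: 0.0138
gripper_force: 30.0
[ 0.50954999 -0.10655478  0.19468941] [ 0.80190684 -0.15331625 -0.50460409] (np.float64(179.20047461444858), np.float64(352.0143199350759)) (np.float64(181.93439139796536), np.float64(352.0541167227335))
```

View pics/s2c.png

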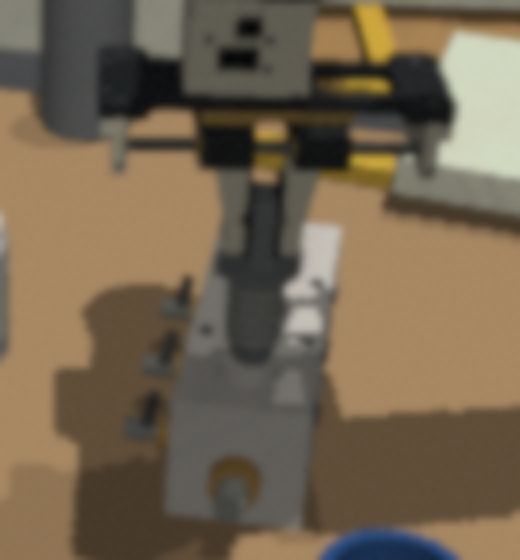

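The foot hangs over the left well (foot bottom at about (353,179) in the full image). I'll descend gently.

```bash
python3 -m pendant '[[0,0,4,0,0,0,10],[0,0,8,0,0,0,10],[0,0,11,0,0,0,10],[0,0,14,0,0,0,10],[0,0,17,0,0,0,10],[0,0,20,0,0,0,10]]'
```

```text
clock: 8.75
position: [0.51, -0.1065, 0.1753]
tcp_rot: [-2.448, 1.969, -0.0]
contact_force: [-0.5, 0.0, -0.4]
grip_width: 0.0139
gripper_force: 30.0
```

```bash
python3 -m pendant '[[0,0,2,0,0,0,10],[0,0,4,0,0,0,10],[0,0,6,0,0,0,10]]'
```

```text
clock: 9.0
position: [0.5101, -0.1065, 0.1694]
tcp_rot: [-2.448, 1.969, -0.0]
contact_force: [0.2, -0.3, -0.8]
grip_width: 0.0137
gripper_force: 30.0
```

```bash
python3 -m pendant '[[0,0,2,0,0,0,10],[0,0,4,0,0,0,10],[0,0,6,0,0,0,10]]'
```

```text
clock: 9.25
position: [0.51, -0.1065, 0.1634]
tcp_rot: [-2.448, 1.969, -0.0]
contact_force: [0.5, -0.5, -1.3]
grip_width: 0.0137
gripper_force: 30.0
```

```bash
python3 -m pendant '[[0,0,1.5,0,0,0,10],[0,0,3,0,0,0,10],[0,0,5,0,0,0,10]]'
```

```text
clock: 9.5
position: [0.5101, -0.1066, 0.1585]
tcp_rot: [-2.448, 1.969, -0.0]
contact_force: [-0.9, 0.1, -1.5]
grip_width: 0.0142
gripper_force: 30.0
```

```bash
python3 -m pendant '[[0,0,2,0,0,0,10],[0,0,4,0,0,0,10],[0,0,6,0,0,0,10]]'
```

```text
clock: 9.75
position: [0.51, -0.1065, 0.1523]
tcp_rot: [2.448, -1.969, -0.0]
contact_force: [0.2, 1.2, -1.1]
grip_width: 0.0141
gripper_force: 30.0
```

```bash
python3 -m pendant '[[0,0,2,0,0,0,10],[0,0,4,0,0,0,10],[0,0,6,0,0,0,10],[0,0,8,0,0,0,10]]'
```

```text
clock: 10.08
position: [0.5098, -0.1066, 0.1445]
tcp_rot: [2.448, -1.969, -0.0]
contact_force: [-2.0, -0.4, 4.8]
grip_width: 0.014
gripper_force: 30.0
```

```bash
python3 -m pendant '[[0,0,1,0,0,0,10],[0,0,2,0,0,0,10],[0,0,3,0,0,0,10],[0,0,4,0,0,0,10]]'
```

```text
clock: 10.42
position: [0.5104, -0.1065, 0.1408]
tcp_rot: [-2.448, 1.968, -0.001]
contact_force: [-0.9, 0.5, 1.4]
grip_width: 0.0139
gripper_force: 30.0
```

```bash
python3 -m pendant '[[0,0,1,0,0,0,10],[0,0,2,0,0,0,10],[0,0,3,0,0,0,10],[0,0,4,0,0,0,10]]'
```

```text
clock: 10.75
position: [0.51, -0.1064, 0.1364]
tcp_rot: [-2.448, 1.969, 0.0]
contact_force: [-2.0, 0.5, 1.9]
grip_width: 0.0139
gripper_force: 30.0
```

```bash
python3 -m pendant '[[0,0,0.5,0,0,0,10],[0,0,1,0,0,0,10]]'
```

```text
clock: 10.92
position: [0.51, -0.1065, 0.1355]
tcp_rot: [2.448, -1.969, -0.0]
contact_force: [-0.8, 1.1, 0.8]
grip_width: 0.014
gripper_force: 30.0
```

```bash
python3 -m pendant '[[0,0,0.5,0,0,0,10],[0,0,1,0,0,0,10]]'
```

```text
clock: 11.08
position: [0.51, -0.1065, 0.1345]
tcp_rot: [-2.448, 1.969, 0.0]
contact_force: [-0.1, 0.5, 2.8]
grip_width: 0.014
gripper_force: 30.0
```

```bash
python3 -m pendant '[[0,0,0.5,0,0,0,10],[0,0,1,0,0,0,10]]'
```

```text
clock: 11.25
position: [0.5101, -0.1065, 0.1335]
tcp_rot: [-2.448, 1.969, -0.0]
contact_force: [0.6, 0.4, 1.4]
grip_width: 0.0137
gripper_force: 30.0
```

```bash
python3 -m pendant '[[0,0,0.5,0,0,0,10],[0,0,0.5,0,0,0,10]]'
```

```text
clock: 11.42
position: [0.51, -0.1065, 0.133]
tcp_rot: [2.448, -1.969, -0.0]
contact_force: [0.0, 0.5, 1.6]
grip_width: 0.0138
gripper_force: 30.0
```

```bash
python3 -m pendant '[[0,0,0.5,0,0,0,10],[0,0,1,0,0,0,10],[0,0,1.5,0,0,0,10]]'
```

```text
clock: 11.67
position: [0.51, -0.1065, 0.1315]
tcp_rot: [2.448, -1.969, -0.0]
contact_force: [-0.7, -0.2, 1.5]
grip_width: 0.0141
gripper_force: 30.0
```

```bash
python3 -m pendant '[[0,0,0.5,0,0,0,10],[0,0,1,0,0,0,10],[0,0,1.5,0,0,0,10]]'
```

```text
clock: 11.92
position: [0.5101, -0.1065, 0.1301]
tcp_rot: [-2.448, 1.969, -0.0]
contact_force: [0.5, -0.3, 2.4]
grip_width: 0.0137
gripper_force: 30.0
```

```bash
python3 -m pendant '[[0,0,0.7,0,0,0,10],[0,0,1.4,0,0,0,10],[0,0,2,0,0,0,10]]'
```

```text
clock: 12.17
position: [0.51, -0.1065, 0.128]
tcp_rot: [-2.448, 1.969, 0.0]
contact_force: [0.3, -0.3, 1.2]
grip_width: 0.0141
gripper_force: 30.0
```

The filter is well past the blocked height (0.135), so the left well is the clear one. On to the rim at about 0.123.

```bash
python3 -m pendant '[[0,0,0.7,0,0,0,10],[0,0,1.4,0,0,0,10],[0,0,2,0,0,0,10]]'
```

```text
clock: 12.42
position: [0.51, -0.1065, 0.126]
tcp_rot: [2.448, -1.969, 0.0]
contact_force: [0.1, -0.4, 1.7]
grip_width: 0.0139
gripper_force: 30.0
```

```bash
python3 -m pendant '[[0,0,0.5,0,0,0,10],[0,0,1,0,0,0,10],[0,0,1,0,0,0,10]]'
```

```text
clock: 12.67
position: [0.5098, -0.1065, 0.1248]
tcp_rot: [2.448, -1.969, -0.001]
contact_force: [-1.0, 0.1, -0.9]
grip_width: 0.014
gripper_force: 30.0
```

```bash
python3 -m pendant '[[0,0,0.5,0,0,0,10],[0,0,1,0,0,0,10]]'
```

```text
clock: 12.83
position: [0.5101, -0.1065, 0.1241]
tcp_rot: [-2.448, 1.969, -0.0]
contact_force: [-0.1, 0.3, 1.3]
grip_width: 0.0134
gripper_force: 30.0
```

```bash
python3 -m pendant '[[0,0,0.5,0,0,0,10],[0,0,0.5,0,0,0,10]]'
```

```text
clock: 13.0
position: [0.51, -0.1066, 0.1235]
tcp_rot: [2.448, -1.969, -0.0]
contact_force: [0.9, -0.3, 0.8]
grip_width: 0.0138
gripper_force: 30.0
```

```bash
python3 -m pendant '[[0,0,0.5,0,0,0,10],[0,0,0.5,0,0,0,10]]'
```

```text
clock: 13.17
position: [0.51, -0.1065, 0.123]
tcp_rot: [2.448, -1.969, -0.0]
contact_force: [0.1, -0.4, 0.4]
grip_width: 0.0138
gripper_force: 30.0
```

```bash
python3 -m pendant '[[0,0,0.5,0,0,0,10],[0,0,0.5,0,0,0,10]]'
```

```text
clock: 13.33
position: [0.51, -0.1066, 0.1229]
tcp_rot: [2.448, -1.969, 0.0]
contact_force: [-1.3, 1.1, 5.7]
grip_width: 0.0142
gripper_force: 30.0
```

```bash
python3 -m pendant '[[0,0,0.4,0,0,0,10],[0,0,0.4,0,0,0,10]]'
```

```text
clock: 13.5
position: [0.51, -0.1065, 0.1229]
tcp_rot: [2.448, -1.969, 0.0]
contact_force: [-3.0, 2.4, 10.5]
grip_width: 0.0141
gripper_force: 30.0
```

```bash
python3 -m pendant '[[0,0,0.3,0,0,0,10],[0,0,0.3,0,0,0,10]]'
```

```text
clock: 13.67
position: [0.51, -0.1065, 0.1229]
tcp_rot: [-2.448, 1.969, -0.001]
contact_force: [-4.3, 2.4, 12.2]
grip_width: 0.0136
gripper_force: 30.0
```

```bash
python3 -m pendant '[[0,0,0.4,0,0,0,10],[0,0,0.4,0,0,0,10]]'
```

```text
clock: 13.83
position: [0.51, -0.1065, 0.1228]
tcp_rot: [-2.448, 1.968, -0.001]
contact_force: [-6.4, 3.5, 16.8]
grip_width: 0.0137
gripper_force: 30.0
```

```bash
python3 -m pendant '[[0,0,0.3,0,0,0,10],[0,0,0.3,0,0,0,10],[0,0,0.3,0,0,0,10],[0,0,0.3,0,0,0,10]]'
```

```text
clock: 14.17
position: [0.51, -0.1065, 0.1228]
tcp_rot: [-2.449, 1.968, -0.001]
contact_force: [-7.1, 3.1, 18.8]
grip_width: 0.0142
gripper_force: 30.0
```

```bash
python3 -m pendant '[[0,0,0.2,0,0,0,10],[0,0,0.2,0,0,0,10],[0,0,0.2,0,0,0,10],[0,0,0.2,0,0,0,10]]'
```

```text
clock: 14.5
position: [0.51, -0.1065, 0.1228]
tcp_rot: [-2.448, 1.968, -0.001]
contact_force: [-8.7, 4.0, 21.4]
grip_width: 0.0141
gripper_force: 30.0
```

```bash
python3 -m pendant '[[0,0,-0.6,0,0,0,10],[0,0,-1.3,0,0,0,10],[0,0,-1.3,0,0,0,10],[0,0,-1.3,0,0,0,20],[0,0,-1.3,0,0,0,40],[0,0,-1.3,0,0,0,45],[0,0,-1.3,0,0,0,45],[0,0,-1.3,0,0,0,45]]'
```

```text
clock: 15.17
position: [0.5099, -0.1066, 0.122]
tcp_rot: [2.448, -1.969, -0.0]
contact_force: [-0.5, -0.8, -0.4]
grip_width: 0.0413
gripper_force: 0.0
```

Released. Now I'll retract straight up and check.

```bash
python3 -m pendant '[[0,0,-8,0,0,0,45],[0,0,-25,0,0,0,45],[0,0,-50,0,0,0,45],[0,0,-80,0,0,0,45],[0,0,-100,0,0,0,45],[-30,0,-110,0,0,0,45],[-65,0,-110,0,0,0,45],[-65,0,-110,0,0,0,45],[-65,0,-110,0,0,0,45]]'
python3 - <<'E'
from h import *
p=ctrl.grab_frame('wrist')
cv2.imwrite('pics/w4.png',p['img'][:,:,::-1])
E
```

```text
clock: 15.92
position: [0.496, -0.0418, 0.2333]
tcp_rot: [-2.45, 1.965, -0.001]
contact_force: [0.8, 0.4, 0.8]
grip_width: 0.045
gripper_force: 0.0
```

View pics/w4.png

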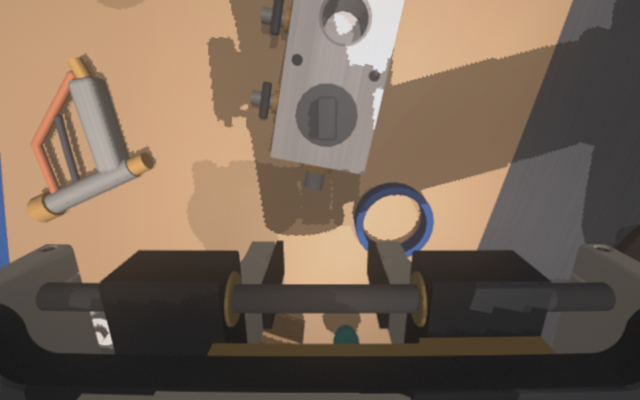

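The filter stands upright at (327,115) with its flange flat on the rim of the left well, and the gripper is clear of everything.

```bash
python3 -c "
from rig import ctrl
print(ctrl.hand_in())"
```

```text
the job is handed in; nothing more can be done
None
```

The new filter is fully home in the left well, the first one I tried: I pressed it onto its seal with about 21 N, let go, and handed the job in at about 16 s; the hand-in gave no verdict.

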